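# Set out four plaster maquettes on their plinths

### The arm

A 6-joint arm with a two-finger parallel gripper is mounted at the origin on the work surface. World frame = base frame: x ahead of the robot, y to its left, z up, the work surface at z = 0. Lengths are in mm, angles in rad, forces in N, time in s.
With the tool pointing down it reaches from about 400 to 925 mm from the base axis. Payload 12.5 kg.
Tool frame: the origin (TCP) lies at the very end of the fingers, on their centre line; the grasp point (between the pads) lies 19 mm behind it; z points along the fingers, y is the line along which they close (so a half turn about z gives the same grasp; the last joint's range is limited). The gripper opens to 95 mm and grips with 3 to 60 N. Pads are 20 mm wide; open, the fingers measure 119 mm over their backs; the gripper's body (75 mm by 180 mm) begins 59 mm behind the grasp point.
Start: joints at [-1.378, 0.491, 1.559, -0, 1.092, -0.106], TCP at [184.006, -597.318, 214.661] pointing down, gripper open.
Joint ranges: [-3.1, 3.1], [-0.84, 2.19], [0.05, 2.79], [-1.13, 4.28], [0.06, 2.93], [-2.69, 2.69]. Speed limits (rad/s): [2.22, 2.22, 2.79, 3.14, 3.14, 3.14].

### API

Orientations are given as [roll, pitch, yaw] about the fixed x, y, z axes, in that order (R = Rz(yaw) Ry(pitch) Rx(roll)).
In Python, from cell import state, imaging, env, spot_in, mark_of gives the robot as it stands. The module is installed in compiled form; this text tells all that it offers.
- The arm moves only by the tool step_arm, never from a script. Its argument "increments" is a list of rows, each an object with "slide": the shift along the tool's x, y, z in m, a list of three; "roll": the turn about the tool's z in rad. A call has 1 to 5 rows; each row is the pose to reach, as a shift and turn from the pose commanded when the call began, along the tool's axes at that moment; what a row does not reach only later rows make up. A row lasts 1/8 s, in which the tool goes at most 62.5 mm and 10.7 degrees, less where a joint would pass 70% of its speed; a pose out of reach is approached as far as the arm can. A call with a gripper value outside its range is refused whole. "fingers" is the opening, from 0 (shut) to 1 (fully open), set as the call begins (left out, the last holds). The fingers move at their own pace and stop on an object; the grip force is fixed at half the most. Time passes only in rows, so rows that repeat a pose let the fingers close. It gives the time, the measured TCP pose, the force, the opening and the grip force at its end, in the units of the state.
- state(): the state, without advancing time (a new reading comes with each control period).
- imaging.read_camera(name): name is "scene" or "top"; returns a dict with "color" (420x560x3 uint8, red, green, blue), "z_map" (420x560 float32, mm along the optical axis (not along the pixel's ray), 0 where there is no reading), "intrinsics" (3x3 intrinsics, pixels), "camera_from_world" (4x4, takes a point from world to camera coordinates). Camera axes: x right, y up, looking along -z (the intrinsics and any distortion apply to the point x, -y, -z); pixel columns grow to the right and rows downward; lengths in mm; the calibration is good to about 2 mm. A picture is of the moment at which its call begins.
- env.job_done(): hands the job in; it is judged then, once.
Trained networks look in the newest picture that a camera, given by its name, has taken for a name from the list of things; names that differ only in an ending like _2 or _b are one class to them, and where a whole thing is asked for, a point or a joint stands for the part that bears it (a point fixed in the world has none). Each returns a list of dicts, best first, with "confidence" (0 to 1); they miss things now and then, are a little off and sometimes report something else, mostly with a low value. They report only what shows in the picture. A call takes as long as a camera call. They do not tell look-alikes from the thing itself.
- spot_in(camera, target): "bbox" ([left, top, right, bottom] in pixels, round what is visible of it).
- mark_of(camera, target): "uv" ([column, row] in pixels: a listed point, or the origin of a listed thing).
The state is a dict: "t": time; "joints": joint angles; "qvel": joint speeds; "tau": joint torques, N m; "eef_pos": TCP position; "tcp_rot": TCP orientation; "ft_force": force on the tool from outside, world axes, zero at the start; "moment": the same for the moment, N m; "opening": opening from 0.0 (shut) to 1.0 (fully open); "grip_force": force on a finger pad.
Only numpy, scipy, OpenCV 4.12 (cv2) and the standard library are available. Lean on these libraries where they do the work, as an engineer would, in place of code of your own. Each camera call takes 0.05 s, during which the arm holds its last target. There are 200 camera calls.

### The job

Set each of the four white plaster maquettes upright in the middle of the rubber pad that matches its foot (broad round, small round, square or oblong; each pad is a little larger than its foot), with the square and the oblong foot turned parallel to their pads. Plaster chips: put each down gently, never drop it or tip it over, and leave the amber glass jar standing where it is.

Things in the scene. Friction and masses are not known exactly. Their poses are not given: they have to be found in the camera images.
- torso: white plaster maquette, a stout column on a broad round foot 72 mm in diameter and 12 mm thick; above the foot a cone narrows up to 36 mm height, then a plain upright cylinder 34 mm in diameter runs from 36 to 86 mm height (the top): grip it there. About 200 g. Stands upright and loose on the table at the start. Origin: centre of the foot's underside; z up
- figure: white plaster maquette, a slender figure on a small round foot 44 mm in diameter and 10 mm thick; a plain upright cylinder 22 mm in diameter runs from 36 to 76 mm height: grip it there; a small ball of 18 mm on top ends at 87 mm. About 70 g. Stands upright and loose on the table at the start. Origin: centre of the foot's underside; z up
- head: white plaster maquette, a blocky head on a square foot 50 x 50 mm, 12 mm thick, sides along x and y; on a short neck a block 34 mm along x by 28 mm along y runs from 36 to 86 mm height (the top): grip it by either pair of faces. About 150 g. Stands upright and loose on the table at the start. Origin: centre of the foot's underside; z up
- recliner: white plaster maquette, a reclining figure on an oblong foot 84 mm along x by 42 mm along y, 12 mm thick; in the middle a hip block 30 mm along x by 26 mm along y rises from the foot to 58 mm height: grip it across y; the bent legs (to -x) and the leaning torso with head (to +x, top at 70 mm) are 18 to 20 mm wide. About 170 g. Stands upright and loose on the table at the start. Origin: centre of the foot's underside; z up
- plinth_large_round: fixed wooden display plinth, a square board 110 x 110 mm, 22 mm high, with a dark rubber pad 2 mm thick centred on top (pad's top 24 mm above the plinth's underside), the pad is a large disc 88 mm in diameter. Origin: centre of the underside; z up; x and y along the board's sides
- plinth_small_round: fixed wooden display plinth, a square board 110 x 110 mm, 22 mm high, with a dark rubber pad 2 mm thick centred on top (pad's top 24 mm above the plinth's underside), the pad is a small disc 60 mm in diameter. Origin: centre of the underside; z up; x and y along the board's sides
- plinth_square: fixed wooden display plinth, a square board 110 x 110 mm, 22 mm high, with a dark rubber pad 2 mm thick centred on top (pad's top 24 mm above the plinth's underside), the pad is a square 66 x 66 mm, sides along x and y. Origin: centre of the underside; z up; x and y along the board's sides
- plinth_oblong: fixed wooden display plinth, a square board 110 x 110 mm, 22 mm high, with a dark rubber pad 2 mm thick centred on top (pad's top 24 mm above the plinth's underside), the pad is an oblong 100 mm along x by 58 mm along y. Origin: centre of the underside; z up; x and y along the board's sides
- jar: bystander, leave it where it is: loose amber glass jar with a metal lid, 52 mm in diameter, 75 mm high. Origin: centre of its underside; z up
Mind the look-alikes: they are no part of the job. What is shaped like the figure but red is not meant. What is shaped like the plinth_large_round but blue is not meant.

How it is judged (in metres and radians):
At the end, for the whole second after the job is handed in: Each maquette rests, released and upright (0.1 rad), on its own plinth's pad (height within 3 mm), centred within 12 mm; oblong foot parallel to its pad within 0.2 rad, square foot within 0.25 rad (any quarter turn); the jar upright (0.2 rad) within 3 cm of its place (horizontal distance between torso and plinth_large_round below 0.012 m and z of torso in the frame of plinth_large_round between 0.021 and 0.027 m and angle between each of torso, figure, head, recliner's own z axis and vertical below 0.1 rad and linear speed of each of torso, figure, head, recliner below 0.02 m/s and angular speed of each of torso, figure, head, recliner below 0.2 rad/s and horizontal distance between figure and plinth_small_round below 0.012 m and z of figure in the frame of plinth_small_round between 0.021 and 0.027 m and horizontal distance between head and plinth_square below 0.012 m and z of head in the frame of plinth_square between 0.021 and 0.027 m and horizontal distance between recliner and plinth_oblong below 0.012 m and z of recliner in the frame of plinth_oblong between 0.021 and 0.027 m and angle between the x axis of recliner and the x axis of plinth_oblong, either way round below 0.2 rad and (angle between the x axis of head and the x axis of plinth_square, either way round below 0.25 rad or angle between the x axis of head and the y axis of plinth_square, either way round below 0.25 rad) and distance of jar from where it was at the start of the episode below 0.03 m and angle between jar's own z axis and vertical below 0.2 rad); the robot touches nothing.
It fails at once if a maquette is tipped over (angle between any of torso, figure, head, recliner's own z axis and vertical above 0.6 rad).
It fails at once if a maquette is dropped from more than about 2 cm, or thrown ((linear speed of torso above 0.62 m/s and contact force between torso and the fingers below 0.01 N) or (linear speed of figure above 0.62 m/s and contact force between figure and the fingers below 0.01 N) or (linear speed of head above 0.62 m/s and contact force between head and the fingers below 0.01 N) or (linear speed of recliner above 0.62 m/s and contact force between recliner and the fingers below 0.01 N)).
It fails at once if the jar is shifted by more than 3 cm or knocked over (distance of jar from where it was at the start of the episode above 0.03 m or angle between jar's own z axis and vertical above 0.4 rad).
It also fails if it takes over 120 s, if anything falls off the work surface, if the arm or the gripper's body presses on something with over 40 N, if the wrist force passes 120 N, or if a joint passes its speed limit or range.

## Working session

There is one attempt and no reset: what is moved stays moved. The work goes in short steps, Python scripts to look and compute and a tool call to move; the robot and the scene stay as the last step left them, time stands still between calls to the robot, and variables do not carry over. Pictures are saved under pics/ and viewed, at most 14 in all, crops included, and the job is handed in when it is done.

Besides the shell and the picture viewer there is one more tool, called after ">>>" by a JSON object that holds its "api" and its "payload". step_arm: Moves the arm, as the interface text tells. Its arguments: {"type":"object","properties":{"increments":{"type":"array"},"fingers":{"type":"number"}},"required":["increments"]}

```bash
mkdir -p pics; cat > h.py <<'E'
from cell import state, imaging, env, spot_in, mark_of
import numpy as np, cv2
def cam(n):
    d=imaging.read_camera(n); return d
def cloud(d):
    K=np.array(d["intrinsics"]);T=np.linalg.inv(np.array(d["camera_from_world"]))
    z=d["z_map"].astype(float);v,u=np.mgrid[:z.shape[0],:z.shape[1]]
    P=np.stack([(u-K[0,2])/K[0,0]*z,-(v-K[1,2])/K[1,1]*z,-z,np.ones_like(z)],-1)@T.T
    P=P[...,:3];P[z<=0]=np.nan
    return P
E
python3 - <<'E'
from h import *
for n in("top","scene"):
    d=cam(n);cv2.imwrite(f"pics/{n}0.png",d["color"][...,::-1]);P=cloud(d);np.savez(f"{n}0.npz",P=P,c=d["color"])
    print(n,np.linalg.inv(d["camera_from_world"])[:3].round(3).tolist(),np.array(d["intrinsics"]).tolist())
    for t in "torso figure head recliner plinth_large_round plinth_small_round plinth_square plinth_oblong jar".split():
        print(t,[(np.round(m["uv"]).tolist(),round(m["confidence"],2)) for m in mark_of(n,t)])
print(state())
E
```

```text
top [[-0.049, 0.972, -0.229, 144.622], [-0.999, -0.049, 0.007, 22.078], [-0.004, 0.229, 0.973, 1666.09]] [[525.1471970067832, 0.0, 278.5360200892834], [0.0, 525.1471970067832, 215.19301675598916], [0.0, 0.0, 1.0]]
torso [([283.0, 173.0], 0.85)]
figure [([233.0, 239.0], 0.67), ([152.0, 233.0], 0.67), ([257.0, 239.0], 0.56), ([278.0, 253.0], 0.52)]
head [([353.0, 188.0], 0.56)]
recliner [([153.0, 234.0], 0.93)]
plinth_large_round [([204.0, 196.0], 0.89), ([142.0, 178.0], 0.77)]
plinth_small_round [([371.0, 268.0], 0.69)]
plinth_square [([194.0, 270.0], 0.8), ([279.0, 172.0], 0.68)]
plinth_oblong [([409.0, 216.0], 0.83)]
jar [([311.0, 241.0], 0.54)]
scene [[0.431, -0.619, 0.656, 1159.139], [0.902, 0.301, -0.309, -279.799], [-0.007, 0.725, 0.689, 728.07]] [[393.7241401434778, 0.0, 275.801411465178], [0.0, 393.7241401434778, 208.48124410990934], [0.0, 0.0, 1.0]]
torso [([331.0, 166.0], 0.66), ([296.0, 272.0], 0.61)]
figure [([311.0, 196.0], 0.82), ([260.0, 206.0], 0.61)]
head [([186.0, 289.0], 0.57)]
recliner [([399.0, 175.0], 0.57)]
plinth_large_round [([369.0, 224.0], 0.94), ([451.0, 20
[... 157 characters left out ...]
 0.93), ([98.0, 287.0], 0.73)]
{'t': 1.0, 'joints': array([-1.37759600e+00,  4.90863972e-01,  1.55889645e+00,  3.37340881e-05,
        1.09171680e+00, -1.05581148e-01]), 'qvel': array([ 0.00100319,  0.00075338, -0.00178066,  0.00015889, -0.00047952,
        0.00155117]), 'tau': array([ 4.71246793e-03, -6.12457967e+01, -2.58428603e+01,  6.94473297e-02,
        4.45606036e-02,  3.55737903e-06]), 'eef_pos': array([ 184.01609761, -597.31202719,  214.68455916]), 'tcp_rot': array([ 3.14147471e+00, -1.76065913e-05,  2.98765929e-01]), 'ft_force': array([ 0.80754022,  0.13125643, -0.01337467]), 'moment': array([-0.03597031, -0.03379864,  0.02744181]), 'grip_force': 0.0, 'opening': 1.0014142267618513}
```

View pics/top0.png

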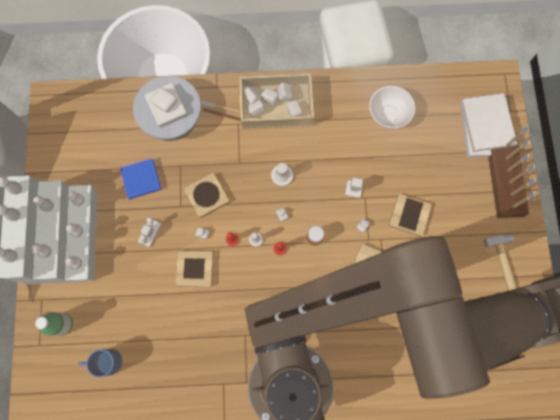

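View pics/scene0.png

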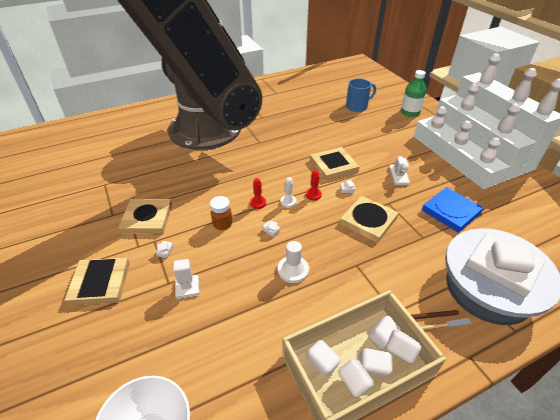

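The top view shows:
- **Torso:** (283,173).
- **Figure:** white at (256,239). Its red look-alikes are at (232,239) and (280,247).
- **Head and recliner:** head (354,188), recliner (150,232).
- **Plinths:** large round (206,194), with the blue look-alike at (141,179). Square (194,269), oblong (410,215), and small round (371,260), which is half hidden by the arm.
- **Jar:** (316,234).
- **Loose lumps:** (202,233), (282,213) and (363,225).

The scene view shows the white figure at (288,192), with red ones at (258,192) and (314,184). The small round plinth is at (145,214). I choose the white figure and the wooden large round plinth.

```bash
cat > m.py <<'E'
from h import *
import sys
def grab(tag):
    out={}
    for n in("top","scene"):
        d=cam(n);out[n]=(cloud(d),d["color"])
    return out
def load():
    return {n:(lambda q:(q["P"],q["c"]))(np.load(f"{n}0.npz")) for n in("top","scene")}
def rect(p):
    (c,s,a)=cv2.minAreaRect(p.astype(np.float32)); return np.round(c,1).tolist(),np.round(s,1).tolist(),round(a,1)
E
python3 - <<'E'
from m import *
D=load()
P,c=D["top"]
# blobs above table in top
seeds=dict(torso=(283,173),figure=(256,239),head=(354,188),recl=(150,232),pLR=(206,194),pSq=(194,269),pOb=(410,215),pSR=(371,255),jar=(316,234),l1=(202,233),l2=(282,213),l3=(363,225),r1=(232,239),r2=(280,247))
for k,(u,v) in seeds.items():
    s=P[v,u]
    for n in D:
        Q,C=D[n];m=(np.hypot(Q[...,0]-s[0],Q[...,1]-s[1])<85 if k[0]=='p' else np.hypot(Q[...,0]-s[0],Q[...,1]-s[1])<48)
        z=Q[...,2]
        if k[0]=='p':
            b=m&(z>14)&(z<34); dark=b&(C.max(-1)<70)
            print(k,n,b.sum(),"zmed",np.nanmedian(z[b]).round(1),"board",rect(Q[b][:,:2]) if b.sum()>20 else 0,"pad",dark.sum(),rect(Q[dark][:,:2]) if dark.sum()>20 else 0)
        else:
            h=m&(z>8)
            print(k,n,h.sum(),"zmax",z[h].max().round(1),"all",rect(Q[h][:,:2]), "mean",Q[h][:,:2].mean(0).round(1),"upper>45",(m&(z>45)).sum(),rect(Q[m&(z>45)][:,:2]) if (m&(z>45)).sum()>5 else 0,"table",np.nanmedian(z[m&(z<6)]).round(1))
# crops
a=cv2.resize(D["top"][1][150:290,130:430],None,fx=2.6,fy=2.6,interpolation=cv2.INTER_CUBIC)
cv2.imwrite("pics/crop_top.png",a[...,::-1])
E
```

```text
torso top 360 zmax 94.3 all ([656.3, -2.8], [72.0, 85.7], 74.3) mean [659.3  -7.1] upper>45 116 ([666.5, -7.1], [32.9, 31.2], 30.4) table 0.3
torso scene 781 zmax 87.6 all ([670.8, -9.1], [71.0, 60.4], 64.7) mean [676.7 -13.9] upper>45 309 ([671.2, -9.3], [32.6, 32.7], 75.9) table -0.2
figure top 144 zmax 89.5 all ([453.8, 82.1], [66.0, 75.6], 1.3) mean [453.1  85.6] upper>45 50 ([457.6, 86.0], [18.5, 21.3], 65.0) table -0.1
figure scene 277 zmax 88.2 all ([462.3, 83.8], [41.3, 37.6], 67.8) mean [464.6  82.7] upper>45 120 ([462.5, 83.9], [21.3, 17.0], 62.2) table -0.1
head top 272 zmax 94.3 all ([603.1, -238.8], [92.1, 73.4], 48.5) mean [ 603.1 -235.9] upper>45 134 ([609.7, -240.1], [34.7, 30.8], 78.6) table 0.8
head scene 744 zmax 88.5 all ([611.4, -240.9], [49.3, 50.6], 75.3) mean [ 618.9 -241.7] upper>45 368 ([611.8, -241.1], [34.0, 28.7], 74.4) table -0.1
recl top 356 zmax 75.5 all ([497.9, 426.0], [70.9, 87.0], 38.9) mean [495.2 422.6] upper>45 159 ([502.0, 426.2], [25.8, 72.1], 72.4) table 0.2
recl scene 381 zmax 69.3 all ([498.9, 425.6], [42.2, 86.4], 63.6) mean [507.7 417. ] 
[... 1618 characters left out ...]
257. ] upper>45 0 0 table 0.2
l3 scene 198 zmax 34.7 all ([487.0, -259.7], [29.0, 39.9], 48.9) mean [ 493.6 -260.2] upper>45 0 0 table -0.1
r1 top 138 zmax 92.0 all ([448.8, 171.0], [79.3, 56.2], 1.5) mean [456.7 163.3] upper>45 51 ([462.2, 162.3], [18.2, 20.5], 68.8) table 0.2
r1 scene 262 zmax 87.5 all ([465.6, 161.8], [41.9, 37.9], 64.5) mean [468.8 158.7] upper>45 115 ([465.8, 161.1], [21.9, 18.4], 65.8) table -0.3
r2 top 143 zmax 91.1 all ([407.6, 10.2], [82.5, 72.7], 46.7) mean [419.6  10.9] upper>45 44 ([423.3, 11.9], [17.6, 19.2], 22.8) table 0.3
r2 scene 264 zmax 87.9 all ([428.6, 9.7], [40.1, 39.2], 81.6) mean [432.2   8. ] upper>45 111 ([429.8, 8.4], [19.4, 18.8], 66.5) table -0.1
```

View pics/crop_top.png

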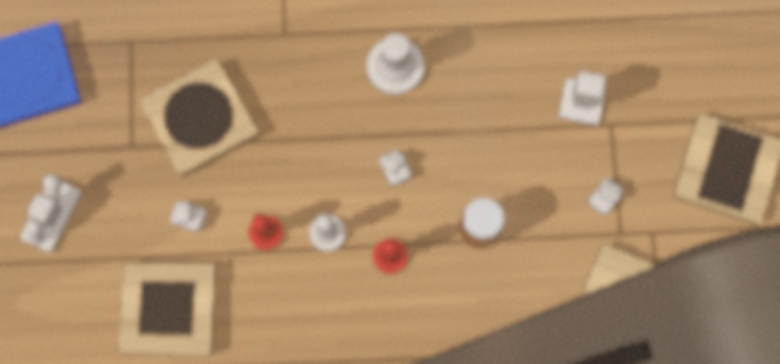

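The crop confirms the choices: white figure at (327,231), between red ones at (265,231) and (390,256). The wooden large round plinth is at (200,115), with the blue one left of it. Next I plan the moves.

```bash
cat > plan.py <<'E'
from m import *
def plan(goals,start=None):
    if start is None:
        s=state();p=np.array(s["eef_pos"]);y=np.degrees(s["tcp_rot"][2])
        print("at",p.round(1),round(y,1),"open",round(s["opening"],3),"F",np.round(s["ft_force"],1))
    else: p,y=np.array(start[:3],float),start[3]
    for g in goals:
        q=np.array(g[:3],float);d=q-p;a=np.radians(y)
        sl=[d[0]*np.cos(a)+d[1]*np.sin(a),d[0]*np.sin(a)-d[1]*np.cos(a),-d[2]]
        r=(y-g[3]+180)%360-180
        print(g,"slide",np.round(np.array(sl)/1000,3),"roll",round(np.radians(r),3),"rows",max(np.linalg.norm(d)/62.5,abs(r)/10.7).round(1))
        p,y=q,g[3]
E
python3 - <<'E'
from plan import *
D=load()
for n in D:
    P=D[n][0];m=(abs(P[...,0]-500)<150)&(P[...,1]>460)&(P[...,1]<620)&(P[...,2]>30);q=P[m]
    print(n,m.sum(),q[:,1].min() if m.sum() else 0,[ (int(z),round(float(q[q[:,2]>z][:,1].min()))) for z in (40,80,120) if (q[:,2]>z).any()])
plan([(611,-241,180,75),(611,-241,42,75),(611,-241,180,75),(373,283,200,86.5),(373,283,67,86.5)])
E
```

```text
top 797 466.99753768302213 [(40, 601), (80, 619)]
scene 1146 596.8780534945774 [(40, 599), (80, 616)]
at [ 184.  -597.3  214.7] 17.1 open 1.001 F [ 0.8  0.1 -0. ]
(611, -241, 180, 75) slide [ 0.513 -0.215  0.035] roll -1.01 rows 8.9
(611, -241, 42, 75) slide [0.    0.    0.138] roll 0.0 rows 2.2
(611, -241, 180, 75) slide [ 0.     0.    -0.138] roll 0.0 rows 2.2
(373, 283, 200, 86.5) slide [ 0.445 -0.366 -0.02 ] roll -0.201 rows 9.2
(373, 283, 67, 86.5) slide [0.    0.    0.133] roll 0.0 rows 2.1
```

>>> {"api": "step_arm", "payload": {"increments": [{"slide":[0.06,-0.025,0],"roll":-0.12},{"slide":[0.12,-0.05,0],"roll":-0.24},{"slide":[0.18,-0.075,0.01],"roll":-0.36},{"slide":[0.23,-0.096,0.01],"roll":-0.48},{"slide":[0.28,-0.118,0.015],"roll":-0.6}], "fingers": 0.75}}

```text
t: 1.62
eef_pos: [418.5, -400.6, 199.9]
tcp_rot: [3.141, 0.0, 0.903]
ft_force: [-0.1, -0.2, -0.5]
opening: 0.751
grip_force: 0.0
```

```bash
python3 -c "
from plan import *
plan([(611,-241,180,75)])"
```

```text
at [ 418.5 -400.6  199.9] 51.7 open 0.751 F [-0.1 -0.2 -0.5]
(611, -241, 180, 75) slide [0.245 0.052 0.02 ] roll -0.406 rows 4.0
```

>>> {"api": "step_arm", "payload": {"increments": [{"slide":[0.06,0.013,0.005],"roll":-0.13},{"slide":[0.12,0.026,0.01],"roll":-0.26},{"slide":[0.18,0.039,0.015],"roll":-0.38},{"slide":[0.235,0.05,0.02],"roll":-0.406},{"slide":[0.245,0.052,0.02],"roll":-0.406}], "fingers": 0.65}}

```text
t: 2.25
eef_pos: [611.9, -240.1, 178.9]
tcp_rot: [-3.141, -0.0, 1.308]
ft_force: [-0.4, 0.0, 0.9]
opening: 0.652
grip_force: 0.0
```

```bash
python3 -c "
from plan import *
plan([(611,-241,42,75)])
d=cam('top');P=cloud(d);np.savez('top1.npz',P=P,c=d['color'])
print(mark_of('top','plinth_small_round'))
m=(np.hypot(P[...,0]-353,P[...,1]+273)<80)&(P[...,2]>14)&(P[...,2]<34);print(m.sum(),rect(P[m][:,:2]))
dk=m&(d['color'].max(-1)<90);print(dk.sum(),dk.sum()>9 and rect(P[dk][:,:2]))
"
```

```text
at [ 611.9 -240.1  178.9] 75.0 open 0.652 F [-0.4  0.   0.9]
(611, -241, 42, 75) slide [-0.001 -0.001  0.137] roll -0.001 rows 2.2
[{'uv': [370.1, 267.0], 'confidence': 0.72}]
587 ([339.1, -297.6], [57.0, 110.9], 61.9)
97 ([347.0, -285.8], [22.4, 52.8], 61.0)
```

>>> {"api": "step_arm", "payload": {"increments": [{"slide":[-0.001,-0.001,0.03],"roll":0},{"slide":[-0.001,-0.001,0.065],"roll":0},{"slide":[-0.001,-0.001,0.1],"roll":0},{"slide":[-0.001,-0.001,0.13],"roll":0},{"slide":[-0.001,-0.001,0.137],"roll":0}]}}

```text
t: 2.98
eef_pos: [607.3, -244.5, 41.3]
tcp_rot: [-3.139, -0.0, 1.303]
ft_force: [0.6, 0.3, 0.4]
opening: 0.651
grip_force: 0.0
```

>>> {"api": "step_arm", "payload": {"increments": [{"slide":[0,0,0],"roll":0},{"slide":[0,0,0],"roll":0},{"slide":[0,0,0],"roll":0},{"slide":[0,0,0],"roll":0},{"slide":[0,0,0],"roll":0}], "fingers": 0}}

```text
t: 3.6
eef_pos: [609.1, -243.6, 43.3]
tcp_rot: [3.141, 0.0, 1.305]
ft_force: [-0.5, 0.6, 6.5]
opening: 0.293
grip_force: 29.9
```

>>> {"api": "step_arm", "payload": {"increments": [{"slide":[0,0,-0.015],"roll":0},{"slide":[0,0,-0.045],"roll":0},{"slide":[0,0,-0.085],"roll":0},{"slide":[0,0,-0.115],"roll":0},{"slide":[0,0,-0.13],"roll":0}]}}

```text
t: 4.22
eef_pos: [609.2, -243.5, 174.9]
tcp_rot: [3.139, 0.001, 1.305]
ft_force: [-0.3, 0.2, -1.7]
opening: 0.301
grip_force: 29.9
```

```bash
python3 -c "
from plan import *
plan([(373,283,180,86.5)])
P=np.load('top1.npz')['P']
"
```

```text
at [ 609.2 -243.5  174.9] 74.8 open 0.301 F [-0.3  0.2 -1.7]
(373, 283, 180, 86.5) slide [ 0.446 -0.366 -0.005] roll -0.205 rows 9.2
```

>>> {"api": "step_arm", "payload": {"increments": [{"slide":[0.025,-0.02,0],"roll":-0.02},{"slide":[0.07,-0.057,0],"roll":-0.06},{"slide":[0.118,-0.097,0],"roll":-0.1},{"slide":[0.166,-0.136,0],"roll":-0.15},{"slide":[0.214,-0.176,-0.005],"roll":-0.205}]}}

```text
t: 4.85
eef_pos: [493.9, 10.7, 177.2]
tcp_rot: [-3.14, -0.0, 1.511]
ft_force: [0.9, 0.3, -1.0]
opening: 0.291
grip_force: 29.9
```

```bash
python3 -c "
from plan import *
plan([(373,283,180,86.5)])
"
```

```text
at [493.9  10.7 177.2] 86.6 open 0.291 F [ 0.9  0.3 -1. ]
(373, 283, 180, 86.5) slide [ 0.265 -0.137 -0.003] roll 0.001 rows 4.8
```

>>> {"api": "step_arm", "payload": {"increments": [{"slide":[0.053,-0.027,0],"roll":0},{"slide":[0.106,-0.055,0],"roll":0},{"slide":[0.159,-0.082,0],"roll":0},{"slide":[0.205,-0.106,0],"roll":0},{"slide":[0.24,-0.124,0],"roll":0}]}}

```text
t: 5.48
eef_pos: [384.9, 257.8, 177.5]
tcp_rot: [-3.141, 0.0, 1.511]
ft_force: [-0.2, 0.0, -1.3]
opening: 0.293
grip_force: 29.9
```

>>> {"api": "step_arm", "payload": {"increments": [{"slide":[0.015,-0.008,0],"roll":0},{"slide":[0.025,-0.013,0],"roll":0},{"slide":[0.025,-0.013,0.01],"roll":0},{"slide":[0.025,-0.013,0.03],"roll":0},{"slide":[0.025,-0.013,0.05],"roll":0}]}}

```text
t: 6.1
eef_pos: [375.3, 280.9, 126.5]
tcp_rot: [-3.141, 0.0, 1.508]
ft_force: [-0.2, 0.4, -1.7]
opening: 0.289
grip_force: 29.9
```

```bash
python3 -c "
from plan import *
plan([(373,283,67,86.5)])
"
```

```text
at [375.3 280.9 126.5] 86.4 open 0.289 F [-0.2  0.4 -1.7]
(373, 283, 67, 86.5) slide [ 0.002 -0.002  0.059] roll -0.001 rows 1.0
```

>>> {"api": "step_arm", "payload": {"increments": [{"slide":[0,-0.002,0.015],"roll":0},{"slide":[0,-0.002,0.03],"roll":0},{"slide":[0,-0.002,0.043],"roll":0},{"slide":[0,-0.002,0.051],"roll":0},{"slide":[0,-0.002,0.055],"roll":0}]}}

```text
t: 6.72
eef_pos: [372.9, 281.8, 72.1]
tcp_rot: [-3.141, 0.0, 1.509]
ft_force: [-0.3, 0.1, -1.7]
opening: 0.296
grip_force: 29.9
```

>>> {"api": "step_arm", "payload": {"increments": [{"slide":[0,0,0.001],"roll":0},{"slide":[0,0,0.002],"roll":0},{"slide":[0,0,0.003],"roll":0},{"slide":[0,0,0.003],"roll":0}]}}

```text
t: 7.22
eef_pos: [372.8, 282.1, 69.7]
tcp_rot: [3.141, -0.0, 1.51]
ft_force: [0.2, -0.3, -1.5]
opening: 0.292
grip_force: 29.9
```

```bash
cat > chk.py <<'E'
from plan import *
def chk(x,y,r=70,tag=None,zlo=30,zhi=130):
    d=cam("scene");P=cloud(d);C=d["color"];z=P[...,2]
    near=np.hypot(P[...,0]-x,P[...,1]-y)<r
    white=(C.min(-1)>150)&(C.max(-1).astype(int)-C.min(-1)<40)
    m=near&(z>zlo)&(z<zhi)&white
    ft=near&(z>27)&(z<42)&white
    up=m&(z>z[m].max()-30) if m.sum() else m
    print("n",m.sum(),"zmax",z[m].max().round(1) if m.sum() else 0,"foot",ft.sum()>9 and rect(P[ft][:,:2]),"up",up.sum()>9 and rect(P[up][:,:2]))
    if tag: 
        v,u=np.where(near);c=C[max(0,v.min()-60):v.max()+30,max(0,u.min()-30):u.max()+30]
        cv2.imwrite(f"pics/{tag}.png",cv2.resize(c,None,fx=3,fy=3)[...,::-1])
E
python3 -c "
from chk import *
print(state()['eef_pos'],state()['ft_force']);chk(373,283)
"
```

```text
[372.81501755 282.1248203   69.67136225] [ 0.21999083 -0.3175159  -1.47449902]
n 209 zmax 129.2 foot ([374.2, 283.7], [50.7, 53.1], 86.5) up ([375.6, 269.8], [11.4, 34.5], 60.9)
```

Centred: foot at (374.2, 283.7), angle 86.5°. Lowering the last couple of millimetres.

>>> {"api": "step_arm", "payload": {"increments": [{"slide":[0,0,0.001],"roll":0},{"slide":[0,0,0.002],"roll":0},{"slide":[0,0,0.003],"roll":0},{"slide":[0,0,0.003],"roll":0}]}}

```text
t: 7.78
eef_pos: [372.8, 282.1, 67.2]
tcp_rot: [3.141, -0.0, 1.51]
ft_force: [-3.1, -2.6, 11.3]
opening: 0.293
grip_force: 29.9
```

>>> {"api": "step_arm", "payload": {"increments": [{"slide":[0,0,0],"roll":0},{"slide":[0,0,0],"roll":0},{"slide":[0,0,0],"roll":0},{"slide":[0,0,0],"roll":0}], "fingers": 0.6}}

```text
t: 8.28
eef_pos: [372.8, 282.1, 66.5]
tcp_rot: [-3.141, 0.0, 1.51]
ft_force: [0.1, -0.7, -0.6]
opening: 0.586
grip_force: 0.0
```

>>> {"api": "step_arm", "payload": {"increments": [{"slide":[0,0,-0.02],"roll":0},{"slide":[0,0,-0.05],"roll":0},{"slide":[0,0,-0.08],"roll":0},{"slide":[0,0,-0.1],"roll":0}]}}

```text
t: 8.78
eef_pos: [372.9, 282.2, 167.8]
tcp_rot: [3.141, -0.0, 1.51]
ft_force: [1.0, -0.0, -0.5]
opening: 0.597
grip_force: 0.0
```

```bash
python3 -c "
from chk import *
chk(373,283);plan([(499,425.5,140,153.6),(499,425.5,23,153.6)])
"
```

```text
n 247 zmax 113.2 foot ([375.8, 282.5], [48.3, 53.4], 88.7) up ([375.8, 282.0], [26.9, 29.9], 1.5)
at [373.5 282.6 169.6] 86.5 open 0.602 F [-0.1  0.2  2.1]
(499, 425.5, 140, 153.6) slide [0.15  0.117 0.03 ] roll -1.171 rows 6.3
(499, 425.5, 23, 153.6) slide [0.    0.    0.117] roll 0.0 rows 1.9
```

>>> {"api": "step_arm", "payload": {"increments": [{"slide":[0.03,0.023,0],"roll":-0.18},{"slide":[0.06,0.047,0],"roll":-0.36},{"slide":[0.09,0.07,0],"roll":-0.54},{"slide":[0.12,0.094,0.01],"roll":-0.72},{"slide":[0.15,0.117,0.02],"roll":-0.9}]}}

```text
t: 9.45
eef_pos: [499.4, 425.5, 145.4]
tcp_rot: [-3.141, -0.0, 2.416]
ft_force: [-1.1, -0.6, -0.9]
opening: 0.601
grip_force: 0.0
```

>>> {"api": "step_arm", "payload": {"increments": [{"slide":[0,0,0],"roll":-0.18},{"slide":[0,0,0],"roll":-0.27},{"slide":[0,0,0],"roll":-0.27}]}}

```text
t: 9.82
eef_pos: [498.5, 424.6, 145.6]
tcp_rot: [-3.141, -0.0, 2.679]
ft_force: [-0.5, 0.2, -0.0]
opening: 0.6
grip_force: 0.0
```

```bash
python3 -c "
from chk import *
plan([(499,425.5,23,153.6)])
Q=np.load('scene0.npz')['P'];m=(np.hypot(Q[...,0]-499,Q[...,1]-425)<48)
for a,b in((4,11),(30,56),(56,59),(60,75)):
    k=m&(Q[...,2]>a)&(Q[...,2]<b);print(a,b,k.sum(),Q[k].mean(0),rect(Q[k][:,:2]))
"
```

```text
at [498.5 424.6 145.6] 153.5 open 0.6 F [-0.5  0.2 -0. ]
(499, 425.5, 23, 153.6) slide [-0.     0.001  0.123] roll -0.002 rows 2.0
4 11 86 [514.15621161 413.82563555   8.48711403] ([498.1, 425.6], [41.2, 85.0], 63.9)
30 56 90 [503.47337329 416.3561653   45.83437102] ([502.2, 423.3], [26.0, 69.5], 59.9)
56 59 38 [502.62549574 422.75176337  57.34189916] ([510.9, 421.1], [22.5, 52.8], 66.7)
60 75 39 [527.2749365  411.14014069  64.86839118] ([519.4, 417.6], [18.9, 42.2], 50.6)
```

>>> {"api": "step_arm", "payload": {"increments": [{"slide":[0,0.001,0.03],"roll":0},{"slide":[0,0.001,0.06],"roll":0},{"slide":[0,0.001,0.09],"roll":0},{"slide":[0,0.001,0.112],"roll":0},{"slide":[0,0.001,0.122],"roll":0}]}}

```text
t: 10.45
eef_pos: [498.7, 425.2, 23.1]
tcp_rot: [-3.14, -0.001, 2.678]
ft_force: [0.5, 0.5, 0.5]
opening: 0.601
grip_force: 0.0
```

>>> {"api": "step_arm", "payload": {"increments": [{"slide":[0,0,0],"roll":0},{"slide":[0,0,0],"roll":0},{"slide":[0,0,0],"roll":0},{"slide":[0,0,0],"roll":0},{"slide":[0,0,0],"roll":0}], "fingers": 0}}

```text
t: 11.08
eef_pos: [499.6, 425.9, 25.3]
tcp_rot: [3.14, 0.001, 2.68]
ft_force: [0.5, 1.4, 5.7]
opening: 0.273
grip_force: 30.0
```

>>> {"api": "step_arm", "payload": {"increments": [{"slide":[0,0,-0.015],"roll":0},{"slide":[0,0,-0.045],"roll":0},{"slide":[0,0,-0.085],"roll":0},{"slide":[0,0,-0.12],"roll":0},{"slide":[0,0,-0.14],"roll":0}]}}

```text
t: 11.7
eef_pos: [499.3, 425.6, 167.2]
tcp_rot: [3.14, 0.001, 2.68]
ft_force: [-0.4, 0.3, -2.7]
opening: 0.269
grip_force: 30.0
```

```bash
python3 -c "
from chk import *
plan([(513.5,-411,165,158.4)])
"
```

```text
at [499.3 425.6 167.2] 153.5 open 0.269 F [-0.4  0.3 -2.7]
(513.5, -411, 165, 158.4) slide [-0.386 -0.743  0.002] roll -0.085 rows 13.4
```

>>> {"api": "step_arm", "payload": {"increments": [{"slide":[-0.012,-0.022,0],"roll":0},{"slide":[-0.032,-0.062,0],"roll":0},{"slide":[-0.057,-0.11,0],"roll":0},{"slide":[-0.082,-0.158,0],"roll":0},{"slide":[-0.107,-0.206,0],"roll":0}]}}

```text
t: 12.32
eef_pos: [502.7, 191.8, 165.2]
tcp_rot: [-3.141, 0.0, 2.68]
ft_force: [0.2, 0.8, -1.8]
opening: 0.272
grip_force: 30.0
```

>>> {"api": "step_arm", "payload": {"increments": [{"slide":[-0.025,-0.048,0],"roll":0},{"slide":[-0.05,-0.096,0],"roll":0},{"slide":[-0.075,-0.144,0],"roll":0},{"slide":[-0.1,-0.192,0],"roll":0},{"slide":[-0.125,-0.24,0],"roll":0}]}}

```text
t: 12.95
eef_pos: [507.7, -78.8, 165.3]
tcp_rot: [-3.142, 0.0, 2.68]
ft_force: [0.9, -0.5, -1.9]
opening: 0.268
grip_force: 30.0
```

```bash
python3 -c "
from chk import *
plan([(513.5,-414,165,158.4)])
"
```

```text
at [507.7 -78.8 165.3] 153.5 open 0.268 F [ 0.9 -0.5 -1.9]
(513.5, -414, 165, 158.4) slide [-0.155 -0.297  0.   ] roll -0.085 rows 5.4
```

>>> {"api": "step_arm", "payload": {"increments": [{"slide":[-0.025,-0.048,0],"roll":-0.02},{"slide":[-0.05,-0.096,0],"roll":-0.04},{"slide":[-0.075,-0.144,0],"roll":-0.06},{"slide":[-0.1,-0.192,0],"roll":-0.085},{"slide":[-0.123,-0.236,0],"roll":-0.085}]}}

```text
t: 13.58
eef_pos: [512.6, -345.0, 165.2]
tcp_rot: [-3.142, -0.0, 2.765]
ft_force: [0.1, 0.4, -1.6]
opening: 0.27
grip_force: 30.0
```

```bash
python3 -c "
from chk import *
plan([(513.5,-414,100,158.4)])
"
```

```text
at [ 512.6 -345.   165.2] 158.4 open 0.27 F [ 0.1  0.4 -1.6]
(513.5, -414, 100, 158.4) slide [-0.026 -0.064  0.065] roll 0.0 rows 1.5
```

>>> {"api": "step_arm", "payload": {"increments": [{"slide":[-0.013,-0.032,0],"roll":0},{"slide":[-0.022,-0.054,0],"roll":0},{"slide":[-0.026,-0.064,0.015],"roll":0},{"slide":[-0.026,-0.064,0.04],"roll":0},{"slide":[-0.026,-0.064,0.065],"roll":0}]}}

```text
t: 14.2
eef_pos: [513.4, -411.4, 98.3]
tcp_rot: [3.141, -0.001, 2.765]
ft_force: [0.1, 0.5, -2.2]
opening: 0.27
grip_force: 30.0
```

>>> {"api": "step_arm", "payload": {"increments": [{"slide":[0,0,0.015],"roll":0},{"slide":[0,0,0.028],"roll":0},{"slide":[0,0,0.038],"roll":0},{"slide":[0,0,0.044],"roll":0},{"slide":[0,0,0.046],"roll":0}]}}

```text
t: 14.82
eef_pos: [513.8, -412.3, 53.6]
tcp_rot: [-3.141, 0.0, 2.765]
ft_force: [0.2, -0.4, -1.7]
opening: 0.273
grip_force: 30.0
```

```bash
python3 -c "
from chk import *
plan([(513.5,-414,48,158.4)]);chk(513.5,-414)
"
```

```text
at [ 513.8 -412.3   53.6] 158.4 open 0.273 F [ 0.2 -0.4 -1.7]
(513.5, -414, 48, 158.4) slide [-0.    -0.002  0.006] roll 0.0 rows 0.1
n 490 zmax 99.1 foot ([512.0, -411.8], [41.7, 83.6], 69.0) up ([528.6, -418.3], [19.0, 47.3], 72.7)
```

Aligned (69.0° against 68.4°, about 2 mm off). Lowering.

>>> {"api": "step_arm", "payload": {"increments": [{"slide":[0,-0.001,0.001],"roll":0},{"slide":[0,-0.002,0.002],"roll":0},{"slide":[0,-0.002,0.003],"roll":0},{"slide":[0,-0.002,0.004],"roll":0},{"slide":[0,-0.002,0.004],"roll":0}]}}

```text
t: 15.5
eef_pos: [513.0, -414.1, 49.6]
tcp_rot: [-3.142, -0.0, 2.765]
ft_force: [-0.1, 0.2, -2.0]
opening: 0.269
grip_force: 30.0
```

>>> {"api": "step_arm", "payload": {"increments": [{"slide":[0,0,0.001],"roll":0},{"slide":[0,0,0.002],"roll":0},{"slide":[0,0,0.002],"roll":0}]}}

```text
t: 15.88
eef_pos: [513.1, -414.1, 49.4]
tcp_rot: [-3.141, 0.001, 2.765]
ft_force: [-4.3, 3.5, 13.0]
opening: 0.268
grip_force: 30.0
```

>>> {"api": "step_arm", "payload": {"increments": [{"slide":[0,0,0],"roll":0},{"slide":[0,0,0],"roll":0},{"slide":[0,0,0],"roll":0},{"slide":[0,0,0],"roll":0}], "fingers": 0.6}}

```text
t: 16.38
eef_pos: [513.0, -414.1, 47.5]
tcp_rot: [-3.142, -0.0, 2.765]
ft_force: [0.1, -0.3, 0.2]
opening: 0.592
grip_force: 0.0
```

>>> {"api": "step_arm", "payload": {"increments": [{"slide":[0,0,-0.02],"roll":0},{"slide":[0,0,-0.05],"roll":0},{"slide":[0,0,-0.09],"roll":0},{"slide":[0,0,-0.12],"roll":0}]}}

```text
t: 16.88
eef_pos: [513.2, -414.3, 170.9]
tcp_rot: [-3.141, 0.002, 2.765]
ft_force: [-0.1, -0.6, 0.2]
opening: 0.6
grip_force: 0.0
```

```bash
python3 -c "
from chk import *
chk(513.5,-414);plan([(670.5,-9,165,90)])
"
```

```text
n 684 zmax 96.1 foot ([512.0, -413.2], [41.7, 84.1], 66.8) up ([517.2, -415.2], [24.1, 70.5], 65.7)
at [ 514.2 -415.2  174.7] 158.4 open 0.6 F [ 0.7 -0.4  3.1]
(670.5, -9, 165, 90) slide [0.004 0.435 0.01 ] roll 1.194 rows 7.0
```

>>> {"api": "step_arm", "payload": {"increments": [{"slide":[0,0.055,0],"roll":0.17},{"slide":[0.001,0.11,0],"roll":0.34},{"slide":[0.002,0.165,0.003],"roll":0.51},{"slide":[0.003,0.22,0.006],"roll":0.68},{"slide":[0.003,0.275,0.01],"roll":0.85}]}}

```text
t: 17.55
eef_pos: [612.0, -155.7, 158.9]
tcp_rot: [3.14, 0.001, 1.909]
ft_force: [0.7, -0.9, -0.5]
opening: 0.601
grip_force: 0.0
```

```bash
python3 -c "
from chk import *
plan([(670.5,-9,165,90)])
"
```

```text
at [ 612.  -155.7  158.9] 109.4 open 0.601 F [ 0.7 -0.9 -0.5]
(670.5, -9, 165, 90) slide [ 0.119  0.104 -0.006] roll 0.338 rows 2.5
```

>>> {"api": "step_arm", "payload": {"increments": [{"slide":[0.04,0.035,0],"roll":0.15},{"slide":[0.08,0.07,0],"roll":0.3},{"slide":[0.11,0.096,0],"roll":0.338},{"slide":[0.119,0.104,0],"roll":0.338},{"slide":[0.119,0.104,0],"roll":0.338}]}}

```text
t: 18.18
eef_pos: [669.2, -10.1, 158.2]
tcp_rot: [3.141, 0.0, 1.578]
ft_force: [-0.6, 0.3, 0.2]
opening: 0.598
grip_force: 0.0
```

```bash
python3 -c "
from chk import *
plan([(670.5,-9,45,90)])
"
```

```text
at [669.2 -10.1 158.2] 90.4 open 0.598 F [-0.6  0.3  0.2]
(670.5, -9, 45, 90) slide [0.001 0.001 0.113] roll 0.008 rows 1.8
```

>>> {"api": "step_arm", "payload": {"increments": [{"slide":[0.001,0.001,0.025],"roll":0},{"slide":[0.001,0.001,0.055],"roll":0},{"slide":[0.001,0.001,0.085],"roll":0},{"slide":[0.001,0.001,0.105],"roll":0},{"slide":[0.001,0.001,0.113],"roll":0}]}}

```text
t: 18.8
eef_pos: [669.8, -10.2, 43.8]
tcp_rot: [-3.141, 0.0, 1.576]
ft_force: [-0.2, -0.1, -0.3]
opening: 0.601
grip_force: 0.0
```

>>> {"api": "step_arm", "payload": {"increments": [{"slide":[0,0,0],"roll":0},{"slide":[0,0,0],"roll":0},{"slide":[0,0,0],"roll":0},{"slide":[0,0,0],"roll":0},{"slide":[0,0,0],"roll":0}], "fingers": 0}}

```text
t: 19.42
eef_pos: [670.5, -9.2, 45.5]
tcp_rot: [3.14, 0.0, 1.577]
ft_force: [-0.5, 0.1, 5.9]
opening: 0.353
grip_force: 30.0
```

>>> {"api": "step_arm", "payload": {"increments": [{"slide":[0,0,-0.015],"roll":0},{"slide":[0,0,-0.04],"roll":0},{"slide":[0,0,-0.075],"roll":0},{"slide":[0,0,-0.105],"roll":0},{"slide":[0,0,-0.12],"roll":0}]}}

```text
t: 20.05
eef_pos: [670.6, -9.2, 166.9]
tcp_rot: [3.139, 0.0, 1.577]
ft_force: [0.3, 0.9, -2.5]
opening: 0.353
grip_force: 30.0
```

```bash
python3 -c "
from chk import *
plan([(613.2,241,165,90)])
"
```

```text
at [670.6  -9.2 166.9] 90.3 open 0.353 F [ 0.3  0.9 -2.5]
(613.2, 241, 165, 90) slide [ 0.251 -0.056  0.002] roll 0.006 rows 4.1
```

>>> {"api": "step_arm", "payload": {"increments": [{"slide":[0.02,-0.005,0],"roll":0},{"slide":[0.06,-0.014,0],"roll":0},{"slide":[0.115,-0.026,0],"roll":0},{"slide":[0.17,-0.038,0],"roll":0},{"slide":[0.215,-0.048,0],"roll":0}]}}

```text
t: 20.68
eef_pos: [619.0, 208.5, 163.1]
tcp_rot: [-3.139, 0.0, 1.578]
ft_force: [0.1, -1.1, -0.9]
opening: 0.353
grip_force: 30.0
```

>>> {"api": "step_arm", "payload": {"increments": [{"slide":[0.022,-0.005,0],"roll":0},{"slide":[0.036,-0.008,0],"roll":0},{"slide":[0.036,-0.008,0.015],"roll":0},{"slide":[0.036,-0.008,0.035],"roll":0},{"slide":[0.036,-0.008,0.055],"roll":0}]}}

```text
t: 21.3
eef_pos: [612.8, 239.8, 107.8]
tcp_rot: [-3.141, 0.001, 1.575]
ft_force: [-0.0, -0.3, -1.1]
opening: 0.351
grip_force: 30.0
```

```bash
python3 -c "
from chk import *
plan([(613.2,241,70,90)])
"
```

```text
at [612.8 239.8 107.8] 90.2 open 0.351 F [-0.  -0.3 -1.1]
(613.2, 241, 70, 90) slide [0.001 0.    0.038] roll 0.004 rows 0.6
```

>>> {"api": "step_arm", "payload": {"increments": [{"slide":[0.001,0,0.012],"roll":0},{"slide":[0.001,0,0.022],"roll":0},{"slide":[0.001,0,0.03],"roll":0},{"slide":[0.001,0,0.034],"roll":0},{"slide":[0.001,0,0.035],"roll":0}]}}

```text
t: 21.92
eef_pos: [612.7, 242.5, 74.6]
tcp_rot: [3.141, 0.0, 1.577]
ft_force: [-0.3, 1.0, -1.1]
opening: 0.354
grip_force: 30.0
```

```bash
python3 -c "
from chk import *
plan([(613.2,241,70,90)]);chk(613,241)
"
```

```text
at [612.7 242.5  74.6] 90.3 open 0.354 F [-0.3  1.  -1.1]
(613.2, 241, 70, 90) slide [-0.001  0.     0.005] roll 0.006 rows 0.1
n 554 zmax 123.6 foot ([616.0, 240.4], [70.0, 65.6], 47.2) up ([616.0, 233.7], [15.0, 35.1], 79.2)
```

>>> {"api": "step_arm", "payload": {"increments": [{"slide":[0,0,0.001],"roll":0},{"slide":[0,0,0.002],"roll":0},{"slide":[0,0,0.003],"roll":0},{"slide":[0,0,0.004],"roll":0},{"slide":[0,0,0.004],"roll":0}]}}

```text
t: 22.6
eef_pos: [612.6, 242.4, 70.5]
tcp_rot: [-3.141, 0.0, 1.577]
ft_force: [0.9, 0.0, -1.7]
opening: 0.355
grip_force: 30.0
```

>>> {"api": "step_arm", "payload": {"increments": [{"slide":[0,0,0.001],"roll":0},{"slide":[0,0,0.001],"roll":0}]}}

```text
t: 22.85
eef_pos: [612.6, 242.5, 69.6]
tcp_rot: [3.142, 0.0, 1.577]
ft_force: [0.9, 0.4, -0.9]
opening: 0.351
grip_force: 30.0
```

>>> {"api": "step_arm", "payload": {"increments": [{"slide":[0,0,0.001],"roll":0},{"slide":[0,0,0.001],"roll":0},{"slide":[0,0,0.001],"roll":0}]}}

```text
t: 23.22
eef_pos: [612.7, 242.5, 69.5]
tcp_rot: [3.141, -0.0, 1.577]
ft_force: [-3.2, -1.2, 6.7]
opening: 0.354
grip_force: 30.0
```

>>> {"api": "step_arm", "payload": {"increments": [{"slide":[0,0,0],"roll":0},{"slide":[0,0,0],"roll":0},{"slide":[0,0,0],"roll":0},{"slide":[0,0,0],"roll":0}], "fingers": 0.6}}

```text
t: 23.72
eef_pos: [612.7, 242.4, 68.5]
tcp_rot: [-3.141, 0.0, 1.577]
ft_force: [0.1, -0.9, 0.8]
opening: 0.599
grip_force: 0.0
```

>>> {"api": "step_arm", "payload": {"increments": [{"slide":[0,0,-0.02],"roll":0},{"slide":[0,0,-0.05],"roll":0},{"slide":[0,0,-0.085],"roll":0},{"slide":[0,0,-0.1],"roll":0}]}}

```text
t: 24.22
eef_pos: [613.1, 242.6, 170.4]
tcp_rot: [3.139, -0.001, 1.577]
ft_force: [0.4, 0.5, -0.2]
opening: 0.601
grip_force: 0.0
```

```bash
python3 -c "
from chk import *
plan([(462.5,84,165,77)]);chk(613,241)
Q=np.load('scene0.npz')['P'];m=(np.hypot(Q[...,0]-462,Q[...,1]-84)<30)
for a,b in((4,12),(40,74),(78,90)):
    k=m&(Q[...,2]>a)&(Q[...,2]<b);print(a,b,k.sum(),rect(Q[k][:,:2]))
"
```

```text
at [613.1 242.6 170.4] 90.3 open 0.601 F [ 0.4  0.5 -0.2]
(462.5, 84, 165, 77) slide [-0.158 -0.152  0.005] roll 0.233 rows 3.5
n 645 zmax 111.6 foot ([615.6, 240.7], [70.5, 68.0], 44.4) up ([614.7, 242.5], [29.0, 33.2], 56.6)
4 12 97 ([462.3, 83.8], [41.3, 37.6], 67.8)
40 74 86 ([464.4, 83.4], [21.6, 13.0], 66.8)
78 90 32 ([460.0, 85.0], [13.0, 14.8], 2.5)
```

>>> {"api": "step_arm", "payload": {"increments": [{"slide":[-0.03,-0.029,0],"roll":0.06},{"slide":[-0.07,-0.067,0],"roll":0.14},{"slide":[-0.11,-0.106,0],"roll":0.233},{"slide":[-0.145,-0.14,0],"roll":0.233},{"slide":[-0.158,-0.152,0],"roll":0.233}], "fingers": 0.5}}

```text
t: 24.9
eef_pos: [459.7, 82.3, 168.0]
tcp_rot: [-3.14, 0.001, 1.343]
ft_force: [0.5, -1.2, -0.2]
opening: 0.503
grip_force: 0.0
```

```bash
python3 -c "
from chk import *
plan([(462,84,38,77)])
"
```

```text
at [459.7  82.3 168. ] 76.9 open 0.503 F [ 0.5 -1.2 -0.2]
(462, 84, 38, 77) slide [0.002 0.002 0.13 ] roll -0.001 rows 2.1
```

>>> {"api": "step_arm", "payload": {"increments": [{"slide":[0.001,0.001,0.03],"roll":0},{"slide":[0.001,0.001,0.065],"roll":0},{"slide":[0.001,0.001,0.1],"roll":0},{"slide":[0.001,0.001,0.12],"roll":0},{"slide":[0.001,0.001,0.13],"roll":0}]}}

```text
t: 25.52
eef_pos: [462.7, 84.5, 37.1]
tcp_rot: [-3.14, 0.001, 1.344]
ft_force: [-0.0, -0.4, -0.3]
opening: 0.501
grip_force: 0.0
```

>>> {"api": "step_arm", "payload": {"increments": [{"slide":[0,0,0],"roll":0},{"slide":[0,0,0],"roll":0},{"slide":[0,0,0],"roll":0},{"slide":[0,0,0],"roll":0},{"slide":[0,0,0],"roll":0}], "fingers": 0}}

```text
t: 26.15
eef_pos: [463.1, 84.3, 39.1]
tcp_rot: [3.141, -0.0, 1.344]
ft_force: [-0.3, 0.5, 7.2]
opening: 0.226
grip_force: 30.0
```

>>> {"api": "step_arm", "payload": {"increments": [{"slide":[0,0,-0.015],"roll":0},{"slide":[0,0,-0.045],"roll":0},{"slide":[0,0,-0.08],"roll":0},{"slide":[0,0,-0.115],"roll":0},{"slide":[0,0,-0.13],"roll":0}]}}

```text
t: 26.78
eef_pos: [463.2, 84.3, 170.4]
tcp_rot: [3.139, -0.001, 1.344]
ft_force: [0.1, 0.0, -0.9]
opening: 0.225
grip_force: 30.0
```

```bash
python3 -c "
from chk import *
plan([(470,-100,165,77),(353.2,-273.3,165,77)])
Q=np.load('scene0.npz')['P'];C=np.load('scene0.npz')['c']
m=(np.hypot(Q[...,0]-353,Q[...,1]+273)<72)&(Q[...,2]>19)&(Q[...,2]<26)
print(rect(Q[m][:,:2]))
d=m&(C.max(-1)<70);print(cv2.minEnclosingCircle(Q[d][:,:2].astype(np.float32)),Q[d].mean(0))
"
```

```text
at [463.2  84.3 170.4] 77.0 open 0.225 F [ 0.1  0.  -0.9]
(470, -100, 165, 77) slide [-0.178  0.048  0.005] roll -0.0 rows 3.0
(353.2, -273.3, 165, 77) slide [-0.195 -0.075 -0.   ] roll 0.0 rows 3.3
([353.8, -275.0], [110.9, 110.9], 63.6)
((353.02801513671875, -273.2491760253906), 30.525074005126953) [ 353.78656239 -274.39024091   23.69354976]
```

>>> {"api": "step_arm", "payload": {"increments": [{"slide":[-0.02,0.005,0],"roll":0},{"slide":[-0.055,0.015,0],"roll":0},{"slide":[-0.105,0.028,0],"roll":0},{"slide":[-0.15,0.04,0],"roll":0},{"slide":[-0.178,0.048,0],"roll":0}]}}

```text
t: 27.4
eef_pos: [469.3, -101.8, 168.6]
tcp_rot: [3.141, 0.0, 1.342]
ft_force: [0.7, -0.4, -0.4]
opening: 0.226
grip_force: 30.0
```

>>> {"api": "step_arm", "payload": {"increments": [{"slide":[-0.04,-0.015,0],"roll":0},{"slide":[-0.09,-0.035,0],"roll":0},{"slide":[-0.14,-0.054,0],"roll":0},{"slide":[-0.18,-0.069,0],"roll":0},{"slide":[-0.195,-0.075,0],"roll":0}]}}

```text
t: 28.02
eef_pos: [351.5, -274.5, 168.7]
tcp_rot: [3.141, 0.0, 1.341]
ft_force: [0.2, 0.4, -0.1]
opening: 0.223
grip_force: 30.0
```

```bash
python3 -c "
from chk import *
plan([(353.3,-274,70,77)])
"
```

```text
at [ 351.5 -274.5  168.7] 76.9 open 0.223 F [ 0.2  0.4 -0.1]
(353.3, -274, 70, 77) slide [0.001 0.002 0.099] roll -0.003 rows 1.6
```

>>> {"api": "step_arm", "payload": {"increments": [{"slide":[0.001,0.001,0.025],"roll":0},{"slide":[0.001,0.001,0.05],"roll":0},{"slide":[0.001,0.001,0.075],"roll":0},{"slide":[0.001,0.001,0.092],"roll":0},{"slide":[0.001,0.001,0.099],"roll":0}]}}

```text
t: 28.65
eef_pos: [353.8, -271.6, 68.9]
tcp_rot: [-3.14, -0.001, 1.344]
ft_force: [0.3, 0.3, -0.7]
opening: 0.229
grip_force: 30.0
```

```bash
python3 -c "
from chk import *
plan([(353.3,-274,63,77)]);chk(353,-273)
"
```

```text
at [ 353.8 -271.6   68.9] 77.0 open 0.229 F [ 0.3  0.3 -0.7]
(353.3, -274, 63, 77) slide [-0.002  0.     0.006] roll 0.0 rows 0.1
n 144 zmax 60.9 foot ([358.2, -271.0], [40.0, 40.2], 79.5) up ([358.2, -271.0], [40.0, 40.2], 79.5)
```

>>> {"api": "step_arm", "payload": {"increments": [{"slide":[-0.001,-0.001,0.001],"roll":0},{"slide":[-0.002,-0.002,0.002],"roll":0},{"slide":[-0.002,-0.002,0.003],"roll":0},{"slide":[-0.002,-0.002,0.004],"roll":0},{"slide":[-0.002,-0.002,0.004],"roll":0}]}}

```text
t: 29.32
eef_pos: [351.4, -273.8, 65.6]
tcp_rot: [3.141, 0.0, 1.344]
ft_force: [0.8, 0.4, 0.2]
opening: 0.229
grip_force: 30.0
```

>>> {"api": "step_arm", "payload": {"increments": [{"slide":[0,0,0.001],"roll":0},{"slide":[0,0,0.002],"roll":0},{"slide":[0,0,0.002],"roll":0}]}}

```text
t: 29.7
eef_pos: [351.3, -273.8, 63.5]
tcp_rot: [-3.141, -0.0, 1.344]
ft_force: [0.2, 1.1, 0.0]
opening: 0.229
grip_force: 30.0
```

>>> {"api": "step_arm", "payload": {"increments": [{"slide":[0,0,0.001],"roll":0},{"slide":[0,0,0.001],"roll":0},{"slide":[0,0,0.001],"roll":0}]}}

```text
t: 30.08
eef_pos: [351.4, -273.8, 63.1]
tcp_rot: [3.141, 0.0, 1.344]
ft_force: [-0.8, 1.0, 8.0]
opening: 0.224
grip_force: 30.0
```

>>> {"api": "step_arm", "payload": {"increments": [{"slide":[0,0,0],"roll":0},{"slide":[0,0,0],"roll":0},{"slide":[0,0,0],"roll":0},{"slide":[0,0,0],"roll":0}], "fingers": 0.6}}

```text
t: 30.58
eef_pos: [351.3, -273.8, 62.6]
tcp_rot: [-3.142, 0.0, 1.344]
ft_force: [-0.2, 0.1, 1.1]
opening: 0.569
grip_force: 0.0
```

>>> {"api": "step_arm", "payload": {"increments": [{"slide":[0,0,-0.02],"roll":0},{"slide":[0,0,-0.06],"roll":0},{"slide":[0,0,-0.11],"roll":0},{"slide":[0,0,-0.16],"roll":0},{"slide":[0,0,-0.2],"roll":0}]}}

```text
t: 31.2
eef_pos: [351.3, -273.7, 264.7]
tcp_rot: [3.14, 0.001, 1.344]
ft_force: [-0.3, -0.7, -0.2]
opening: 0.6
grip_force: 0.0
```

```bash
python3 -c "
from chk import *
for g in((373,283.5),(513.5,-414),(613.2,241.3),(353.3,-274)):chk(*g)
d=cam('scene');cv2.imwrite('pics/end.png',d['color'][...,::-1]);P=cloud(d)
m=(np.hypot(P[...,0]-457,P[...,1]+102)<40)&(P[...,2]>45);print('jar',rect(P[m][:,:2]))
"
```

```text
n 211 zmax 112.2 foot ([374.7, 283.6], [50.4, 51.5], 87.0) up ([376.1, 283.7], [31.2, 25.6], 85.3)
n 736 zmax 94.7 foot ([511.2, -414.1], [42.0, 84.1], 68.2) up ([516.2, -414.3], [25.0, 71.5], 64.5)
n 583 zmax 112.5 foot ([616.8, 239.6], [70.6, 66.2], 45.7) up ([614.5, 242.6], [30.2, 32.1], 4.6)
n 182 zmax 112.9 foot ([356.7, -273.7], [35.9, 40.9], 1.4) up ([357.0, -275.0], [12.1, 13.9], 78.4)
jar ([456.7, -103.5], [47.1, 46.8], 34.9)
```

View pics/end.png

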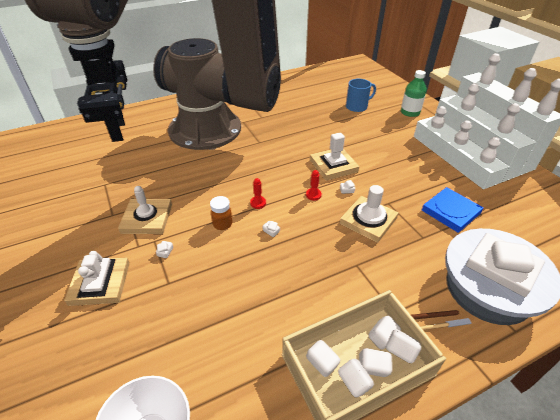

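All four stand upright on their pads: head (336,150), torso (373,205), figure (143,205) and recliner (95,272). The jar at (221,212) has not moved and the gripper is clear.

```bash
python3 -c "
from cell import env
print(env.job_done())"
```

```text
the job is handed in; nothing more can be done
None
```

All four maquettes stand upright on their matching pads, each within about 4 mm of centre by the camera, with the jar unmoved, and the job is handed in (no verdict came back).

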